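# Scoop suspension bushings into the parts bowl

### The arm

A 6-joint arm with a two-finger parallel gripper is mounted at the origin on the work surface. World frame = base frame: x ahead of the robot, y to its left, z up, the work surface at z = 0. Lengths are in m, angles in rad, forces in N, time in s.
With the tool pointing down it reaches from about 0.4 to 0.925 m from the base axis. Payload 12.5 kg.
Tool frame: the origin (TCP) lies between the finger pads, 19 mm behind the fingertips; this is the grasp point; z points along the fingers, y is the line along which they close (so a half turn about z gives the same grasp; the last joint's range is limited). The gripper opens to 95 mm and grips with 3 to 60 N. Pads are 20 mm wide; open, the fingers measure 119 mm over their backs; the gripper's body (75 mm by 180 mm) begins 59 mm behind the grasp point.
Start: joints at [-1.342, 0.491, 1.559, -0, 1.092, -0.106], TCP at [0.205, -0.59, 0.233] pointing down, gripper open.
Joint ranges: [-3.1, 3.1], [-0.84, 2.19], [0.05, 2.79], [-1.13, 4.28], [0.06, 2.93], [-2.69, 2.69]. Speed limits (rad/s): [2.22, 2.22, 2.79, 3.14, 3.14, 3.14].

### API

Orientations are given as a unit quaternion [x, y, z, w].
In Python, from plant import r, vision, job gives the robot as it stands.
- The arm moves only by the tool step_arm, never from a script. Its argument "commands" is text: rows parted by semicolons, each of 7 numbers parted by spaces: the shift along the tool's x, y, z in units of 0.8 m (1.0 is 0.8 m), then the turn, a rotation vector about the tool's x, y, z in units of pi/2 rad (1.0 is pi/2 rad), then the closure, from -1 (fully open) to 1 (shut). A call has 1 to 5 rows; each row is the pose to reach, as a shift and turn from the pose commanded when the call began, along the tool's axes at that moment; what a row does not reach only later rows make up. A row lasts 1/8 s, in which the tool goes at most 62.5 mm and 10.7 degrees, less where a joint would pass 70% of its speed; a pose out of reach is approached as far as the arm can. A call with a number of a shift or a turn outside -1 to 1 is refused whole. A call with a gripper value outside its range is refused whole. The fingers move at their own pace and stop on an object; the grip force is fixed at half the most. Time passes only in rows, so rows that repeat a pose let the fingers close. It gives the time, the measured TCP pose, the force, the opening and the grip force at its end, in the units of the state.
- r.get_obs(): the state, without advancing time (a new reading comes with each control period).
- vision.read_camera(name): name is "side" or "top"; returns (picture, depth): 384x512x3 uint8, red, green, blue; 384x512 float32, m along the optical axis (not along the pixel's ray), 0 where there is no reading.
- vision.calibration(name): a dict with "intrinsics" (3x3 intrinsics, pixels), "rvec" (rotation vector, rad) and "tvec" (3), from world to camera coordinates, as OpenCV has them. Camera axes: x right, y down, z forward; pixel columns grow to the right and rows downward; lengths in m; the calibration is good to about 2 mm. A picture is of the moment at which its call begins. calibration takes no time and is no camera call.
- job.finish_job(): hands the job in; it is judged then, once.
The state is a dict: "t": time; "joint_positions": joint angles; "joint_vel": joint speeds; "effort": joint torques, N m; "eef_pos": TCP position; "ee_rot": TCP orientation; "wrist_force": force on the tool from outside, world axes, zero at the start; "ft_torque": the same for the moment, N m; "gripper_width": finger opening in m; "grip_force": force on a finger pad.
Only numpy, scipy, OpenCV 4.12 (cv2) and the standard library are available. Lean on these libraries where they do the work, as an engineer would, in place of code of your own. Each camera call takes 0.05 s, during which the arm holds its last target. There are 200 camera calls.

### The job

Take the scoop by its pan, draw it out from under the shelf and stand it on the open bench, let go, and then take it again by its red handle. In one go, scoop at least three of the orange bushings out of the blue tray, lift them clear and tip them into the steel bowl, without touching any bushing with the gripper's fingers and leaving every other bushing in the tray or in the bowl, none on the bench. Finally stand the scoop upright on the open bench again, clear of the shelf, and let go of it; leave the motor controller and the screwdriver where they are.

Things in the scene. Friction and masses are not known exactly. Their poses are not given: they have to be found in the camera images.
- scoop: Loose aluminium parts scoop, red handle, ~140 g, standing on its flat pan. Origin on its underside; +x to the open nose, z up. Floor 2 mm thick: pan 66 mm wide, x -45 to +17, with 30 mm high side walls, then a flat lip as wide, with 7 mm curbs, to the nose edge at x = +50; back wall 56 mm high. At first only the pan can be gripped, across its side walls.
- scoop_handle (a point): Middle of the scoop's red handle, at (-105, 0, 46) mm in the scoop's frame, same axes. The handle is a straight level bar along x from x = -45 to -165 mm, 14 mm wide (y), 20 mm tall.
- scoop_handle_end (a point): Free end of the scoop's handle, at (-165, 0, 46) mm in the scoop's frame. At the start about 85 to 105 mm of the handle are under the shelf.
- scoop_load (a point): Middle of the space in the scoop's pan, at (0, 0, 14) mm in the scoop's frame. Pan, tray and bushings are smooth (friction about 0.3): bushings slide out over the nose once it is tipped well down (50 degrees).
- shelf: Fixed low plywood shelf, 220 (x) by 200 mm (y), on side boards at x = +-102 mm, open towards +y and -y. Underside of its board 80 mm, top 96 mm above the bench; a grey-blue battery pack and a charger stand on it, up to 151 mm. Origin on the bench under its centre; front edge at y = +100 mm. The scoop lies at that side, handle under the board.
- tray: Fixed blue plastic parts tray, open on top, 84 mm (x, 76 mm inside) by 240 mm (y), walls 4 mm thick, rim 40 mm and inner floor 10 mm above the bench. Origin on the bench under its centre; y along its long side. Holds the bushings towards its +y end; about 100 mm at its -y end are empty.
- bowl: Fixed round stainless steel parts bowl, rim 132 mm outside diameter at 60 mm above the bench, inner floor (about 84 mm across) 10 mm above the bench, side flaring. Origin on the bench under its centre. Empty at the start.
- bushing0: One of six alike loose orange nylon bushings: barrel-shaped, 26 mm in diameter at the middle, tapering to flat 10 mm ends with a black dot, 22 mm long, 12 g. Origin at its centre, z along its axis. The six start standing on end in the tray (centres 21 mm above the bench), three rows of two, towards its +y end.
- bushing1: Another of the six bushings, like bushing0: barrel-shaped, 26 mm diameter, 22 mm long, origin at its centre, z along its axis.
- bushing2: Another of the six bushings, like bushing0: barrel-shaped, 26 mm diameter, 22 mm long, origin at its centre, z along its axis.
- bushing3: Another of the six bushings, like bushing0: barrel-shaped, 26 mm diameter, 22 mm long, origin at its centre, z along its axis.
- bushing4: Another of the six bushings, like bushing0: barrel-shaped, 26 mm diameter, 22 mm long, origin at its centre, z along its axis.
- bushing5: Another of the six bushings, like bushing0: barrel-shaped, 26 mm diameter, 22 mm long, origin at its centre, z along its axis.
- controller: Bystander: loose finned motor controller, dark metal with copper-coloured ribs and a yellow end, 85 (x) by 46 (y) by 33 mm, lying on the bench. Origin under its centre.
- screwdriver: Bystander: loose screwdriver with a yellow handle, 170 mm long, lying on the bench along its x.
There are look-alikes about, which are no part of the job. What is shaped like the bushing0 but purple or turquoise is not meant.

How it is judged:
By the outcome, as a careful person would: the job done as asked, in the order asked, and still so for the second after the job is handed in, with the robot touching nothing.
It also fails if it takes over 67 s, if anything falls off the work surface, if the arm or the gripper's body presses on something with over 40 N, if the wrist force passes 120 N, or if a joint passes its speed limit or range.

## Working session

There is one attempt and no reset: what is moved stays moved. The work goes in short steps, Python scripts to look and compute and a tool call to move; the robot and the scene stay as the last step left them, time stands still between calls to the robot, and variables do not carry over. Pictures are saved under pics/ and viewed, at most 10 in all, crops included, and the job is handed in when it is done.

Besides the shell and the picture viewer there is one more tool, called after "Call:" as name(argument=value, ...) on one line, values as JSON. step_arm: Moves the arm, as the interface text tells. Its arguments: {"type":"object","properties":{"commands":{"type":"string"}},"required":["commands"]}

```bash
ls; mkdir -p pics
cat > h.py <<'E'
import numpy as np, cv2
from scipy.spatial.transform import Rotation as R
from plant import r, vision, job
def cal(n):
    c=vision.calibration(n); return np.array(c["intrinsics"]),R.from_rotvec(np.ravel(c["rvec"])).as_matrix(),np.ravel(c["tvec"])
def cloud(n,d):
    K,M,t=cal(n); v,u=np.mgrid[:384,:512]
    P=np.stack([(u-K[0,2])/K[0,0]*d,(v-K[1,2])/K[1,1]*d,d],-1)
    return (P-t)@M
def proj(n,p):
    K,M,t=cal(n); q=K@(M@np.array(p)+t); return q[:2]/q[2]
E
python3 - <<'E'
from h import *
for n in("top","side"):
    im,d=vision.read_camera(n); cv2.imwrite(f"pics/{n}0.png",cv2.resize(im[...,::-1],(800,600)))
    np.savez(f"{n}0.npz",im=im,d=d); K,M,t=cal(n); print(n,K[0,0],-M.T@t,M[2])
print(r.get_obs())
E
```

```text
pics
top 359.9111921162644 [ 0.50485317 -0.0618042   0.88229302] [ 0.09973916  0.01111769 -0.99495151]
side 371.8972169080747 [0.36710482 0.57962037 0.51690882] [ 0.30976752 -0.7780864  -0.54646651]
{'t': 0.1, 'joint_positions': array([-1.34158951e+00,  4.91483951e-01,  1.55934691e+00,  1.74699325e-06,
        1.09171880e+00, -1.05594855e-01]), 'joint_vel': array([ 0.00082842, -0.00081845, -0.00386247, -0.00073868, -0.0007141 ,
        0.00059336]), 'effort': array([ 2.52000282e-03, -6.13621759e+01, -2.58606023e+01,  6.93783048e-02,
        4.70138923e-02, -7.53626477e-05]), 'eef_pos': array([ 0.20534706, -0.59011076,  0.23294403]), 'ee_rot': array([ 9.86021124e-01,  1.66619669e-01, -2.87820384e-05, -4.77637256e-04]), 'wrist_force': array([-0.38637542,  0.24796025, -0.22830019]), 'ft_torque': array([-0.05867203, -0.01517183,  0.07542584]), 'grip_force': 0.0, 'gripper_width': 0.09525319636512053}
```

View pics/top0.png

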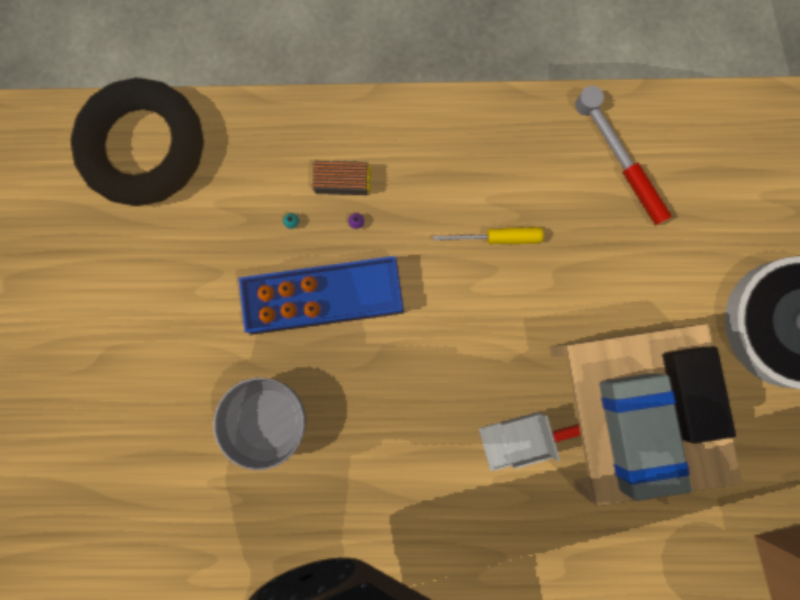

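View pics/side0.png

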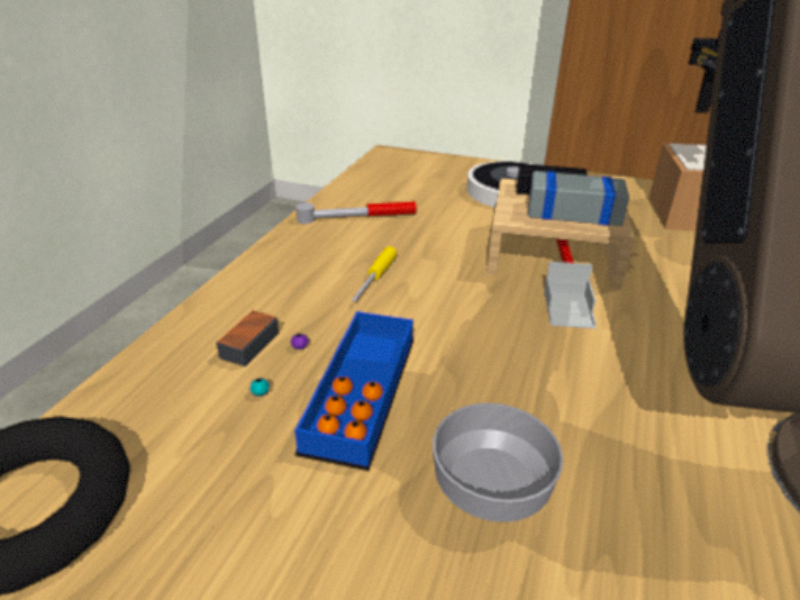

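The top view has +y to the left and +x up. The six orange bushings are at about (265-312, 284-315) inside the blue tray. The purple (356,220) and turquoise (290,220) look-alikes lie on the bench. The scoop's pan is at (518,442), with its nose pointing left (+y) and its handle under the shelf. The bowl is at (260,423).

```bash
cat >> h.py <<'E'
def rect(P):
    (c,s,a)=cv2.minAreaRect((P[:,:2]*1000).astype(np.float32)); return np.round(c,1),np.round(s,1),round(a,2)
E
python3 - <<'E'
from h import *
for n in("top","side"):
    z=np.load(n+"0.npz"); im=z["im"].astype(int); d=z["d"]; P=cloud(n,d); h=P[...,2]; ok=d>0
    r_,g,b=im[...,0],im[...,1],im[...,2]
    print(n,"bench z",np.median(h[250:380,:][ok[250:380,:]]))
    m=(b>r_+60)&(h>.033)&(h<.046)&ok; print("tray",rect(P[m]) if m.sum()>20 else m.sum())
    o=((r_>150)&(g<130)&(b<60)&(h<.05)&(h>.015)).astype(np.uint8)
    # bowl rim
    x,y=P[...,0],P[...,1]
    if n=="top":
        s=np.s_[235:305,130:200]; Q=P[s][(h[s]>.053)&(h[s]<.068)]; print("bowl",rect(Q),Q[:,2].max())
        s=np.s_[255:310,300:362]; 
        Q=P[s]; Q=Q[(Q[:,:,2]>.0)&(np.abs(im[s][...,0]-im[s][...,2])<25)]; print("scoop",rect(Q))
        for lo,hi in((.001,.012),(.024,.034),(.05,.06)):
            q=Q[(Q[:,2]>lo)&(Q[:,2]<hi)]; print(lo,len(q),rect(q) if len(q)>4 else 0)
        s=np.s_[200:330,350:480]; Q=P[s].reshape(-1,3); Q=Q[(Q[:,2]>.088)&(Q[:,2]<.104)]; print("shelf",rect(Q))
        m=(r_>120)&(g<50)&(b<50); m[:250]=0; q=P[m&(h>.04)]; print("handle",rect(q),q[:,2].max())
    k,l,st,c=cv2.connectedComponentsWithStats(o)
    for i in range(1,k):
        if st[i,4]>8:
            q=P[l==i]; print(np.round(c[i]),st[i,4],np.round(q.mean(0)*1000))
for nm,(u,v) in dict(ctl=(340,178),purple=(356,220),turq=(290,220),drv=(515,235),tip=(435,237)).items():
    print(nm,np.round(cloud("top",np.load("top0.npz")["d"])[int(v*.64),int(u*.64)],3))
E
```

```text
top bench z 0.00018664974198672198
tray (array([599.9,  68.4]), array([ 83.5, 238.2]), 7.25)
bowl (array([410.5, 153.2]), array([129.4, 129.8]), 1.06) 0.06464000788659988
scoop (array([ 437.1, -179.5]), array([248.7, 108.9]), 36.42)
0.001 654 (array([ 374.2, -223.1]), array([65.1, 91.7]), 14.64)
0.024 94 (array([ 377.9, -239.2]), array([65.7, 59.5]), 15.05)
0.05 51 (array([ 385.3, -268.1]), array([64.3,  3.5]), 13.8)
shelf (array([ 422.7, -398.3]), array([220.4, 201.3]), 8.08)
handle (array([ 390.8, -291.1]), array([12.4, 37.4]), 15.61) 0.059419902514210345
[213. 104.] 13 [806.  49.  32.]
[414. 124.] 307 [ 752. -438.   25.]
[219. 109.] 13 [793.  35.  32.]
[207. 111.] 13 [788.  64.  33.]
[225. 114.] 11 [781.  20.  32.]
[212. 116.] 12 [776.  50.  32.]
[194. 182.] 15 [615.  94.  30.]
[180. 185.] 14 [608. 129.  29.]
[168. 188.] 28 [602. 158.  30.]
[196. 198.] 14 [577.  90.  30.]
[181. 199.] 14 [575. 126.  30.]
[167. 202.] 17 [569. 158.  30.]
side bench z 0.00026063390996317666
tray (array([600.7,  68.3]), array([ 83.9, 242.1]), 7.29)
[250. 132.] 176 [ 751. -436.   22.]
[163. 203.] 46 [793.  10.  31.]
[157. 212.] 123 [786.  46.  31.]
[218. 247.] 85 [616.  94.  27.]
[238. 250.] 85 [577.  89.  27.]
[214. 260.] 92 [608. 129.  27.]
[231. 263.] 96 [576. 125.  27.]
[210. 272.] 93 [602. 160.  27.]
[227. 276.] 92 [569. 158.  28.]
ctl [0.785 0.04  0.026]
purple [0.719 0.016 0.021]
turq [0.72  0.119 0.02 ]
drv [ 0.689 -0.23   0.027]
tip [ 0.691 -0.108  0.014]
```

Run:
```python
from h import *
im=np.load("top0.npz")["im"]
a=cv2.resize(im[160:215,145:265,::-1],None,fx=6.5,fy=5.3,interpolation=cv2.INTER_CUBIC)
b=cv2.resize(im[250:310,300:380,::-1],(780,300),interpolation=cv2.INTER_CUBIC)
cv2.imwrite("pics/crop0.png",np.vstack([a[:,:780],b]))
```

```text
(no output)
```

View pics/crop0.png

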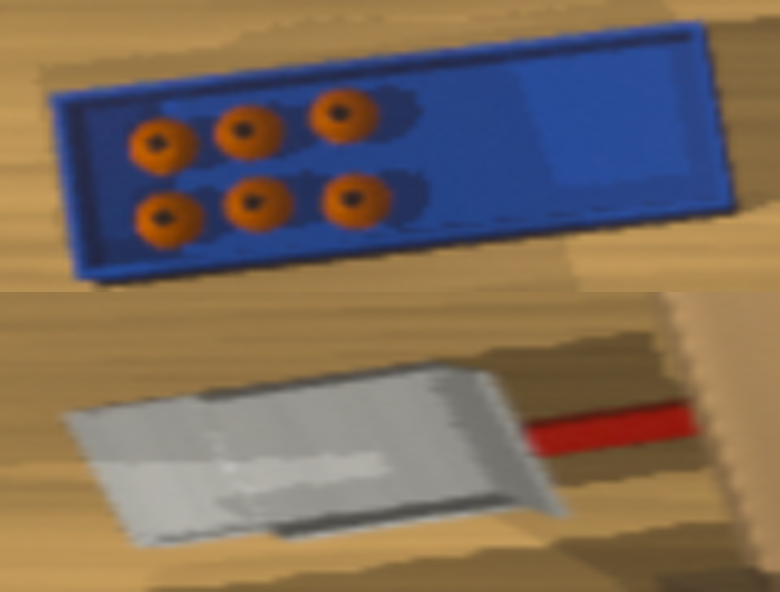

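The crop shows six orange bushings with black dots, all inside the tray: (160,145), (165,218), (248,130), (257,203), (343,115) and (357,200). The purple and turquoise barrels outside the tray aren't meant. The scoop has its nose to the left, with the red handle going right under the shelf.

```bash
cat >> h.py <<'E'
import sys
def rot(head,pitch=0):  # tool rotation for scoop heading (deg), pitch>0 = nose down; tool x = scoop x
    return R.from_euler("ZY",[head,pitch],degrees=True)*R.from_euler("x",180,degrees=True)
def to(pos,head,pitch=0):
    o=r.get_obs(); q=R.from_quat(o["ee_rot"])
    s=q.inv().apply(np.array(pos)-o["eef_pos"]); w=(q.inv()*rot(head,pitch)).as_rotvec()
    print("cmd",np.round(s/.8,4),np.round(w/(np.pi/2),4),"mm %.0f deg %.0f"%(np.linalg.norm(s)*1e3,np.degrees(np.linalg.norm(w))))
def st():
    o=r.get_obs(); q=R.from_quat(o["ee_rot"]); S=(q*R.from_euler("x",180,degrees=True)).as_euler("ZYX",degrees=True)
    print("t%.2f"%o["t"],"p",np.round(o["eef_pos"],4),"head/pitch/roll",np.round(S,1),"q",np.round(o["joint_positions"],3),"F",np.round(o["wrist_force"],1),"w",round(o["gripper_width"],4),"g",round(o["grip_force"],1))
    with open("log.txt","a") as f: f.write(repr([list(map(float,o[k])) for k in("joint_positions","eef_pos","ee_rot")])+"\n")
E
python3 -c "
from h import *
st(); to([.3773,-.2366,.15],104.7)"
```

```text
t0.10 p [ 0.2053 -0.5901  0.2329] head/pitch/roll [19.2 -0.   0.1] q [-1.342  0.491  1.559  0.     1.092 -0.106] F [-0.4  0.2 -0.2] w 0.0953 g 0.0
cmd [ 0.3482 -0.3466  0.104 ] [-4.000e-04 -5.000e-04 -9.502e-01] mm 402 deg 86
```

Call:
step_arm(commands="0.348 -0.347 0 0 0 -0.95 -1;0.348 -0.347 0 0 0 -0.95 -1;0.348 -0.347 0 0 0 -0.95 -1;0.348 -0.347 0 0 0 -0.95 -1;0.348 -0.347 0 0 0 -0.95 -1")

```text
t: 0.72
eef_pos: [0.3423, -0.3073, 0.2334]
ee_rot: [0.803, 0.596, 0.0, 0.0]
wrist_force: [1.6, 0.0, 0.0]
gripper_width: 0.0948
grip_force: 0.0
```

```bash
python3 -c "
from h import *
st(); to([.3773,-.2366,.10],104.7)"
```

```text
t0.72 p [ 0.3423 -0.3073  0.2334] head/pitch/roll [73.2 -0.  -0. ] q [-0.875  0.257  1.946  0.     0.938 -0.583] F [1.6 0.  0. ] w 0.0948 g 0.0
cmd [0.0973 0.0163 0.1667] [ 0.      0.     -0.3497] mm 155 deg 31
```

Call:
step_arm(commands="0.097 0.016 0 0 0 -0.35 -1;0.097 0.016 0.08 0 0 -0.35 -1;0.097 0.016 0.165 0 0 -0.35 -1;0.097 0.016 0.165 0 0 -0.35 -1;0.097 0.016 0.165 0 0 -0.35 -1")

```text
t: 1.35
eef_pos: [0.3772, -0.2393, 0.1021]
ee_rot: [0.615, 0.789, -0.0, -0.0]
wrist_force: [0.0, -0.3, 0.5]
gripper_width: 0.095
grip_force: 0.0
```

```bash
python3 -c "
from h import *
st(); to([.3773,-.2366,.025],104.7)"
```

```text
t1.35 p [ 0.3772 -0.2393  0.1021] head/pitch/roll [104.2  -0.    0. ] q [-0.713  0.452  2.12  -0.     0.57  -0.96 ] F [ 0.  -0.3  0.5] w 0.095 g 0.0
cmd [0.0032 0.001  0.0964] [-0.0002 -0.0002 -0.0061] mm 77 deg 1
```

Call:
step_arm(commands="0.003 0.001 0.05 0 0 -0.006 -1;0.003 0.001 0.096 0 0 -0.006 -1;0.003 0.001 0.096 0 0 -0.006 -1;0.003 0.001 0.096 0 0 -0.006 1;0.003 0.001 0.096 0 0 -0.006 1")

```text
t: 1.98
eef_pos: [0.3778, -0.2369, 0.0264]
ee_rot: [0.609, 0.793, -0.0, 0.002]
wrist_force: [-0.4, 0.8, 0.3]
gripper_width: 0.0803
grip_force: 0.0
```

Call:
step_arm(commands="0 0 0 0 0 0 1;0 0 0 0 0 0 1;0 0 0 0 0 0 1;0 0 0 0 0 0 1;0 0 0 0 0 0 1")

```text
t: 2.6
eef_pos: [0.3774, -0.2365, 0.0254]
ee_rot: [0.609, 0.793, -0.0, 0.001]
wrist_force: [-0.7, 0.3, 11.9]
gripper_width: 0.0659
grip_force: 30.0
```

```bash
python3 -c "
from h import *
st()"
```

```text
t2.60 p [ 0.3774 -0.2365  0.0254] head/pitch/roll [ 1.049e+02  1.000e-01 -0.000e+00] q [-0.708  0.608  2.172 -0.     0.359 -0.969] F [-0.7  0.3 11.9] w 0.0659 g 30.0
```

Call:
step_arm(commands="0 0 -0.008 0 0 0 1;0.03 0.017 -0.008 0 0 0 1;0.07 0.039 -0.008 0 0 0 1;0.105 0.058 -0.008 0 0 0 1;0.135 0.075 -0.008 0 0 0 1")

```text
t: 3.22
eef_pos: [0.4074, -0.1154, 0.0313]
ee_rot: [0.609, 0.793, -0.0, -0.0]
wrist_force: [-0.0, 0.2, -1.1]
gripper_width: 0.0658
grip_force: 30.0
```

Call:
step_arm(commands="0.03 0.03 0 0 0 0 1;0.06 0.06 0 0 0 0 1;0.088 0.092 0 0 0 0 1;0.088 0.092 0 0 0 0 1;0.088 0.092 0 0 0 0 1")

```text
t: 3.85
eef_pos: [0.4598, -0.0295, 0.0311]
ee_rot: [0.609, 0.793, -0.0, -0.0]
wrist_force: [1.2, -0.3, -1.4]
gripper_width: 0.0659
grip_force: 30.0
```

Run:
```python
from h import *
st()
im,d=vision.read_camera("top"); side,_=vision.read_camera("side")
cv2.imwrite("pics/a1.png",np.hstack([im,side])[:,:,::-1][::1,::1][:, :][..., :] if 0 else cv2.resize(np.hstack([im[:,100:400],side[:,200:500]])[:,:,::-1],(800,512)))
```

```text
t3.85 p [ 0.4598 -0.0295  0.0311] head/pitch/roll [105.  -0.   0.] q [-0.208  0.606  2.132 -0.     0.404 -0.468] F [ 1.2 -0.3 -1.4] w 0.0659 g 30.0
```

View pics/a1.png

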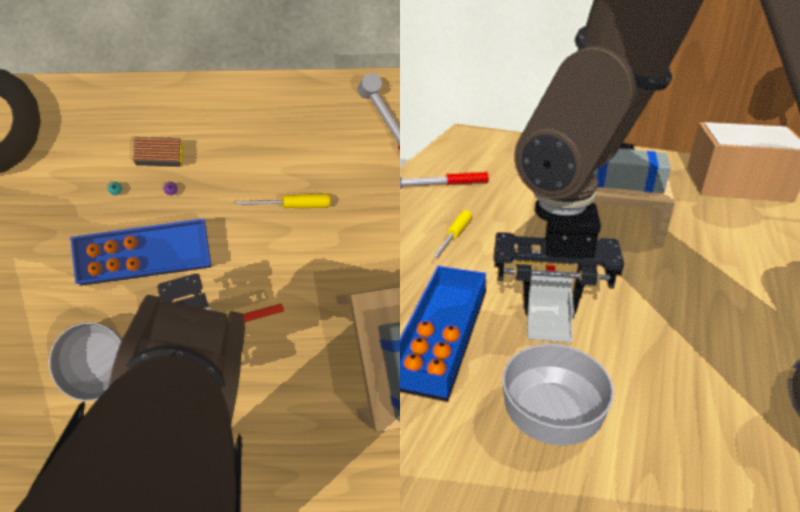

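The scoop is held level, with its red handle clear of the shelf at left panel (262,313). I'll lower it, let go and move up and back to the handle.

Call:
step_arm(commands="0 0 0.004 0 0 0 1;0 0 0.0072 0 0 0 1;0 0 0.0072 0 0 0 1;0 0 0.0072 0 0 0 -1;0 0 0.0072 0 0 0 -1")

```text
t: 4.58
eef_pos: [0.4602, -0.0295, 0.0252]
ee_rot: [0.609, 0.793, -0.0, 0.0]
wrist_force: [1.1, -0.4, -0.0]
gripper_width: 0.0809
grip_force: 0.0
```

Call:
step_arm(commands="0 0 0 0 0 0 -1;0 0 -0.03 0 0 0 -1;0 0 -0.1 0 0 0 -1;0 0 -0.16 0 0 0 -1;-0.08 0 -0.16 0 0 0 -1")

```text
t: 5.2
eef_pos: [0.4773, -0.0885, 0.1569]
ee_rot: [0.607, 0.795, 0.001, 0.003]
wrist_force: [1.2, 0.1, -0.9]
gripper_width: 0.0951
grip_force: 0.0
```

Call:
step_arm(commands="-0.075 -0.075 0 0 0 0 -1;-0.15 -0.15 0 0 0 0 -1;-0.2 -0.2 0 0 0 0 -1;-0.2 -0.2 0 0 0 0 -1;-0.2 -0.2 0 0 0 0 -1")

```text
t: 5.82
eef_pos: [0.3619, -0.2875, 0.1532]
ee_rot: [0.611, 0.792, -0.0, 0.0]
wrist_force: [0.1, 0.7, -0.1]
gripper_width: 0.0948
grip_force: 0.0
```

Run:
```python
from h import *
st()
im,d=vision.read_camera("top"); np.savez("top1.npz",im=im,d=d)
cv2.imwrite("pics/a2.png",cv2.resize(im[130:340,100:400,::-1],(780,546)))
P=cloud("top",d); c=im.astype(int); h=P[...,2]
m=(c[...,0]>110)&(c[...,1]<50)&(c[...,2]<50)&(h>.045)&(h<.065)&(P[...,1]<.05)&(P[...,1]>-.28)&(P[...,0]<.6); q=P[m]; print("handle",len(q),rect(q),np.median(q[:,2]))
w=(abs(c[...,0]-c[...,2])<25)&(c[...,0]>70)&(P[...,0]>.38)&(P[...,0]<.53)&(P[...,1]>-.12)&(P[...,1]<.07)
for lo,hi in((.001,.012),(.024,.034),(.05,.06)):
    q=P[w&(h>lo)&(h<hi)]; print(lo,len(q),rect(q) if len(q)>4 else 0)
```

```text
t5.83 p [ 0.3619 -0.2875  0.1532] head/pitch/roll [104.7   0.    0. ] q [-0.814  0.378  2.037 -0.     0.727 -1.071] F [ 0.1  0.7 -0.1] w 0.0948 g 0.0
handle 261 (array([ 483.5, -122.4]), array([ 12.1, 115.9]), 14.22) 0.055338751004122264
0.001 622 (array([455.6, -16.1]), array([64.2, 89.3]), 13.56)
0.024 44 (array([460.1, -31.8]), array([64.4, 57.7]), 14.18)
0.05 35 (array([467.8, -61.9]), array([60.7,  2.8]), 14.29)
```

View pics/a2.png

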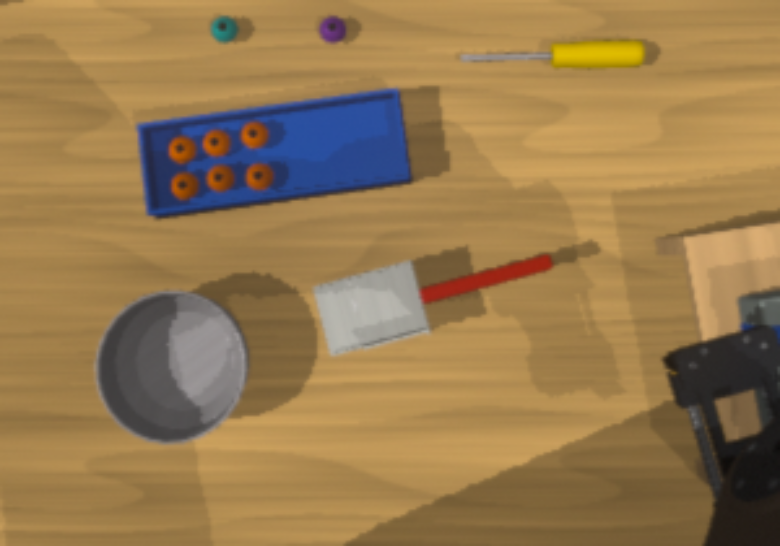

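The scoop stands free: pan at (372,308), red handle from (425,295) to (550,262), clear of the shelf. The bushings are undisturbed. I'll move above the handle, tilting on the way to identify the kinematics.

```bash
python3 -c "
from h import *
to([.474,-.086,.20],104.2,25)"
```

```text
cmd [ 0.2065  0.1988 -0.0585] [ 0.0014 -0.2779  0.0065] mm 234 deg 25
```

Call:
step_arm(commands="0.2065 0.2 -0.06 0 -0.278 0.0065 -1;0.2065 0.2 -0.06 0 -0.278 0.0065 -1;0.2065 0.2 -0.06 0 -0.278 0.0065 -1;0.2065 0.2 -0.06 0 -0.278 0.0065 -1;0.2065 0.2 -0.06 0 -0.278 0.0065 -1")

```text
t: 6.5
eef_pos: [0.4695, -0.0915, 0.199]
ee_rot: [0.598, 0.771, -0.132, 0.173]
wrist_force: [1.1, -0.8, -0.1]
gripper_width: 0.0953
grip_force: 0.0
```

```bash
cat > kin.py <<'E'
from h import *
from scipy.optimize import least_squares
Rz=lambda a:R.from_euler("z",a); Ry=lambda a:R.from_euler("y",a)
def fk(q,p):
    h,x1,a,e,b,l1,l2,c,s4=p; v=np.array
    r1=Rz(q[0]); P=v([0,0,h])+r1.apply([x1,l1,0])
    r2=r1*Ry(q[1]); P=P+r2.apply([0,0,a])
    r3=r2*Ry(q[2]); P=P+r3.apply([e,0,b])
    r4=r3*Rz(np.sign(s4)*q[3]); P=P+r4.apply([0,l2,0])
    r5=r4*Ry(q[4]); P=P+r5.apply([0,0,c])
    return P,r5*Rz(q[5])*Rz(np.pi/2)
D=[eval(l) for l in open("log.txt")]
def fit():
    best=None
    for s in(1,-1):
        f=lambda p:np.concatenate([fk(d[0],[*p,s])[0]-d[1] for d in D])
        o=least_squares(f,[.3,0,.4,0,.4,.03,.03,.2],x_scale=.1)
        p=[*o.x,s]; er=max(np.degrees((fk(d[0],p)[1].inv()*R.from_quat(d[2])).magnitude()) for d in D)
        if best is None or o.cost<best[0]: best=(o.cost,p,er)
    return best
lo=np.array([-3.1,-.84,.05,-1.13,.06,-2.69])+.02; hi=np.array([3.1,2.19,2.79,4.28,2.93,2.69])-.02
def ik(p,pos,head,pitch,q0):
    T=rot(head,pitch)
    f=lambda q:np.concatenate([(fk(q,p)[0]-pos)*5,(fk(q,p)[1].inv()*T).as_rotvec()])
    o=least_squares(f,np.clip(q0,lo,hi),bounds=(lo,hi)); return o.x,np.sqrt(2*o.cost)
E
python3 -c "
from h import *
st()"
python3 - <<'E'
from kin import *
c,p,er=fit(); print(c,np.round(p,4),er)
for d in D: print(np.round(d[0],3),np.round((fk(d[0],p)[0]-d[1])*1e3,1),np.round(np.degrees((fk(d[0],p)[1].inv()*R.from_quat(d[2])).as_rotvec()),1))
E
python3 -c "
from h import *
to([.474,-.086,.12],104.2)"
```

```text
t6.50 p [ 0.4695 -0.0915  0.199 ] head/pitch/roll [104.4  25.1  -0.2] q [-0.122  0.318  2.057 -0.653  0.705  0.119] F [ 1.1 -0.8 -0.1] w 0.0953 g 0.0
8.87702083257225e-19 [ 0.1967 -0.      0.5868  0.0431  0.411   0.0659  0.      0.2531  1.    ] 2.881493246773434e-14
[-1.342  0.491  1.559  0.     1.092 -0.106] [-0.  0.  0.] [-0.  0.  0.]
[-0.875  0.257  1.946  0.     0.938 -0.583] [-0.  0.  0.] [-0.  0. -0.]
[-0.713  0.452  2.12  -0.     0.57  -0.96 ] [0. 0. 0.] [-0.  0. -0.]
[-0.708  0.608  2.172 -0.     0.359 -0.969] [ 0. -0. -0.] [-0.  0. -0.]
[-0.208  0.606  2.132 -0.     0.404 -0.468] [ 0.  0. -0.] [-0.  0. -0.]
[-0.814  0.378  2.037 -0.     0.727 -1.071] [-0.  0.  0.] [-0. -0. -0.]
[-0.122  0.318  2.057 -0.653  0.705  0.119] [-0.  0. -0.] [ 0.  0. -0.]
cmd [0.0466 0.0069 0.0872] [0.0022 0.2789 0.0026] mm 79 deg 25
```

Call:
step_arm(commands="0.0466 0.007 0.087 0 0.28 0.0026 -1;0.0466 0.007 0.087 0 0.28 0.0026 -1;0.0466 0.007 0.087 0 0.28 0.0026 -1;0.0466 0.007 0.087 0 0.28 0.0026 -1;0.0466 0.007 0.087 0 0.28 0.0026 -1")

```text
t: 7.12
eef_pos: [0.4737, -0.0883, 0.1201]
ee_rot: [0.614, 0.789, 0.001, 0.0]
wrist_force: [-0.2, 0.3, 0.7]
gripper_width: 0.0951
grip_force: 0.0
```

```bash
cat >> kin.py <<'E'
PAR=fit()[1]
def grip(nose,head,pitch,g=(-118,0,51)):
    return np.array(nose)+R.from_euler("ZY",[head,pitch],degrees=True).apply(np.array(g)/1e3)
E
python3 - <<'E'
from kin import *
st(); to([.474,-.086,.051],104.2)
q0=np.array(r.get_obs()["joint_positions"])
def tray(y,x=0): 
    a=np.radians(7.2); return np.array([.6-np.sin(a)*y+np.cos(a)*x,.0684+np.cos(a)*y+np.sin(a)*x])
q=q0
for y,z,pt in((-.022,.09,8),(-.022,.012,8),(.11,.012,8),(.11,.012,0),(.11,.03,-15),(.11,.15,-15)):
    P=grip([*tray(y),z],97.2,pt); q,e=ik(PAR,P,97.2,pt,q); print("tray",y,z,pt,np.round(P,3),np.round(q,2),round(e,4))
q1=q
B=np.array([.4105,.1532])
for hd in(-60,-20,0,20,40,60,80,100,120,160,200):
    u=np.array([np.cos(np.radians(hd)),np.sin(np.radians(hd))])
    q=q1
    for pt in(-15,20,60):
        N=[*(B+.01*u),.07]; P=grip(N,hd,pt); 
        q,e=min((ik(PAR,P,hd,pt,s) for s in(q,q0,np.array([.2,.5,1.9,.5,1.5,1]),np.array([.2,.5,1.9,-.5,1.5,1]))),key=lambda t:t[1]); print(hd,pt,np.round(P,3),np.round(q,2),round(e,3))
E
```

```text
t7.12 p [ 0.4737 -0.0883  0.1201] head/pitch/roll [ 1.042e+02 -0.000e+00 -1.000e-01] q [-0.323  0.455  2.024  0.003  0.661 -0.573] F [-0.2  0.3  0.7] w 0.0951 g 0.0
cmd [0.0027 0.0009 0.0863] [ 0.0015 -0.0006 -0.0003] mm 69 deg 0
tray -0.022 0.09 8 [ 0.617 -0.062  0.157] [-0.15  0.56  1.67 -0.17  0.88 -0.17] 0.0
tray -0.022 0.012 8 [ 0.617 -0.062  0.079] [-0.15  0.66  1.73 -0.2   0.72 -0.13] 0.0
tray 0.11 0.012 8 [0.6   0.069 0.079] [ 0.06  0.65  1.75 -0.21  0.74  0.09] 0.0
tray 0.11 0.012 0 [0.601 0.06  0.063] [-0.01  0.67  1.76  0.    0.71 -0.13] 0.0
tray 0.11 0.03 -15 [0.602 0.051 0.049] [-0.13  0.71  1.75  0.36  0.78 -0.53] 0.0
tray 0.11 0.15 -15 [0.602 0.051 0.169] [-0.13  0.55  1.67  0.3   1.01 -0.43] 0.0
-60 -15 [0.352 0.255 0.089] [0.41 0.46 2.28 0.27 0.26 2.67] 0.367
-60 20 [0.369 0.225 0.158] [0.2  0.37 2.1  0.45 0.84 2.49] 0.0
-60 60 [0.408 0.157 0.198] [-0.19  0.58  1.97  0.72  1.47  2.01] 0.0
-20 -15 [0.3   0.193 0.089] [ 0.43  0.37  2.41 -0.36  0.23  2.67] 0.118
-20 20 [0.332 0.182 0.158] [0.2  0.37 2.1  0.22 0.99 1.97] 0.0
-20 60 [0.406 0.155 0.198] [0.02 0.67 1.72 0.3
[... 1158 characters left out ...]
0.44] 0.0
100 60 [0.411 0.148 0.198] [ 0.65  0.58  1.96 -0.9   1.38  1.03] 0.0
120 -15 [0.469 0.052 0.089] [-0.14  0.55  2.01  0.29  0.78 -0.9 ] 0.0
120 20 [0.452 0.081 0.158] [ 0.21  0.37  2.1  -0.57  0.64  0.15] 0.0
120 60 [0.413 0.149 0.198] [ 0.69  0.52  2.1  -1.11  1.21  0.99] 0.045
160 -15 [0.521 0.113 0.089] [ 0.04  0.63  1.79  0.12  0.97 -1.26] 0.0
160 20 [0.489 0.125 0.158] [ 0.21  0.36  2.11 -0.47  0.41 -0.6 ] 0.0
160 60 [0.415 0.152 0.198] [ 0.55  0.25  2.21 -1.11  0.69  0.3 ] 0.428
200 -15 [0.521 0.193 0.089] [ 0.25  0.67  1.71 -0.03  1.03 -1.65] 0.0
200 20 [0.489 0.182 0.158] [ 0.21  0.36  2.11  0.15  0.33 -1.85] 0.0
200 60 [0.415 0.155 0.198] [0.07 0.4  2.67 2.85 0.98 1.59] 0.0
```

Call:
step_arm(commands="0.0027 0.001 0.04 0.0015 0 0 -1;0.0027 0.001 0.086 0.0015 0 0 -1;0.0027 0.001 0.086 0.0015 0 0 -1;0.0027 0.001 0.086 0.0015 0 0 1;0.0027 0.001 0.086 0.0015 0 0 1")

```text
t: 7.75
eef_pos: [0.4749, -0.0864, 0.0525]
ee_rot: [0.615, 0.789, 0.001, 0.0]
wrist_force: [0.4, 0.5, -0.2]
gripper_width: 0.0803
grip_force: 0.0
```

Call:
step_arm(commands="0 0 0 0 0 0 1;0 0 0 0 0 0 1;0 0 0 0 0 0 1;0 0 0 0 0 0 1;0 0 0 0 0 0 1")

```text
t: 8.38
eef_pos: [0.4744, -0.0864, 0.0511]
ee_rot: [0.615, 0.789, 0.001, -0.001]
wrist_force: [-0.1, -0.7, -0.4]
gripper_width: 0.0308
grip_force: 0.0
```

Call:
step_arm(commands="0 0 0 0 0 0 1;0 0 0 0 0 0 1;0 0 0 0 0 0 1;0 0 -0.01 0 0 0 1;0 0 -0.02 0 0 0 1")

```text
t: 9.0
eef_pos: [0.4744, -0.0864, 0.0677]
ee_rot: [0.615, 0.789, 0.001, -0.001]
wrist_force: [0.5, -0.4, -1.5]
gripper_width: 0.0137
grip_force: 30.0
```

Run:
```python
from h import *
st()
```

```text
t9.00 p [ 0.4744 -0.0864  0.0677] head/pitch/roll [104.1  -0.2  -0. ] q [-0.319  0.55   2.06   0.006  0.533 -0.571] F [ 0.5 -0.4 -1.5] w 0.0137 g 30.0
```

Call:
step_arm(commands="0 0 -0.04 0 0 0 1;0 0 -0.08 0 0 0 1;0 0 -0.12 0 0 0 1;0 0 -0.13 0 0 0 1;0 0 -0.13 0 0 0 1")

```text
t: 9.62
eef_pos: [0.4743, -0.0867, 0.1712]
ee_rot: [0.615, 0.789, 0.001, -0.001]
wrist_force: [-0.9, 0.8, -1.9]
gripper_width: 0.0137
grip_force: 30.0
```

Run:
```python
from h import *
st(); to([.617,-.062,.17],97.2,8)
```

```text
t9.62 p [ 0.4743 -0.0867  0.1712] head/pitch/roll [ 1.041e+02 -2.000e-01 -1.000e-01] q [-0.32   0.374  1.973  0.004  0.795 -0.569] F [-0.9  0.8 -1.9] w 0.0137 g 30.0
cmd [-0.0136  0.1805  0.0016] [ 0.0061 -0.0906  0.077 ] mm 145 deg 11
```

Call:
step_arm(commands="-0.005 0.06 0 0.003 -0.045 0.04 1;-0.01 0.12 0 0.006 -0.09 0.077 1;-0.0136 0.18 0.0016 0.006 -0.09 0.077 1;-0.0136 0.18 0.0016 0.006 -0.09 0.077 1;-0.0136 0.18 0.0016 0.006 -0.09 0.077 1")

```text
t: 10.25
eef_pos: [0.6156, -0.062, 0.1682]
ee_rot: [0.66, 0.748, -0.047, 0.05]
wrist_force: [-0.2, 0.0, -1.5]
gripper_width: 0.0139
grip_force: 30.0
```

```bash
cat > seg.py <<'E'
from kin import *
def scoop(show=None):
    o=r.get_obs(); T=R.from_quat(o["ee_rot"]); S=T*R.from_euler("x",180,degrees=True)
    out=[]
    for n in("top","side"):
        im,d=vision.read_camera(n); P=cloud(n,d); c=im.astype(int)
        L=S.inv().apply((P-o["eef_pos"]).reshape(-1,3)).reshape(P.shape)*1e3+np.array([-68,0,51])
        gray=(c.max(-1)-c.min(-1)<28)&(c.min(-1)>60)&(d>0)
        out.append((n,im,d,P,L,gray))
    return out
E
python3 - <<'E'
from seg import *
st()
for n,im,d,P,L,g in scoop():
    m=g&(abs(L[...,1])<28)&(L[...,0]>-38)&(L[...,0]<60)&(abs(L[...,2])<14)
    q=L[m]; print(n,len(q))
    if len(q)>30:
        A=np.c_[q[:,0],q[:,1],np.ones(len(q))]; k=np.linalg.lstsq(A,q[:,2],rcond=None)[0]; print("floor: z=%.3f x+%.3f y+%.1f"%tuple(k),"xrange",np.percentile(q[:,0],[1,99]))
    m=g&(abs(L[...,1])<45)&(L[...,0]>-60)&(L[...,0]<65)&(abs(L[...,2])<40); q=L[m]; print("y",np.percentile(q[:,1],[1,99]),"nose",np.percentile(q[:,0],[1,99]))
    cv2.imwrite(f"pics/b_{n}.png",im[...,::-1])
a=cv2.imread("pics/b_top.png")[130:330,100:300]; b=cv2.imread("pics/b_side.png")[150:350,140:340]
cv2.imwrite("pics/b.png",cv2.resize(np.hstack([a,b]),(800,400)))
E
```

```text
t10.25 p [ 0.6156 -0.062   0.1682] head/pitch/roll [97.2  7.9  0.2] q [-0.153  0.546  1.663 -0.17   0.906 -0.176] F [-0.2  0.  -1.5] w 0.0139 g 30.0
top 0Traceback (most recent call last):
  File "<stdin>", line 8, in <module>
    return _quantile_unchecked(
        a, q, axis, out, overwrite_input, method, keepdims, weights)
    return _ureduce(a,
                    func=_quantile_ureduce_func,
    ...<5 lines>...
                    overwrite_input=overwrite_input,
                    method=method)
    r = func(a, **kwargs)
    result = _quantile(arr,
                       quantiles=q,
    ...<2 lines>...
                       out=out,
                       weights=wgt)
    slices_having_nans = np.isnan(arr[-1, ...])
                                  ~~~^^^^^^^^^
IndexError: index -1 is out of bounds for axis 0 with size 0
```

```bash
cat >> seg.py <<'E'
def report(name):
    for n,im,d,P,L,g in scoop():
        cv2.imwrite(f"pics/b_{n}.png",im[...,::-1])
        m=g&(abs(L[...,1])<26)&(L[...,0]>-34)&(L[...,0]<60)&(abs(L[...,2])<14)
        q=L[m]; print(n,len(q))
        if len(q)>30:
            k=np.linalg.lstsq(np.c_[q[:,:2],np.ones(len(q))],q[:,2],rcond=None)[0]; print("floor: z=%.3f x+%.3f y+%.1f"%tuple(k))
        m=g&(abs(L[...,1])<45)&(L[...,0]>-60)&(L[...,0]<65)&(abs(L[...,2])<40); q=L[m]
        if len(q)>30: print("y",np.percentile(q[:,1],[1,99]),"x",np.percentile(q[:,0],[1,99]))
    a=cv2.imread("pics/b_top.png")[130:330,100:300]; b=cv2.imread("pics/b_side.png")[150:350,140:340]
    cv2.imwrite(f"pics/{name}.png",cv2.resize(np.hstack([a,b]),(800,400)))
E
python3 -c "
from seg import *
report('b')"
```

```text
top 0
side 708
floor: z=-0.004 x+0.001 y+1.8
y [-31.66770509  33.11963867] x [-44.92145993  48.67692137]
```

View pics/b.png

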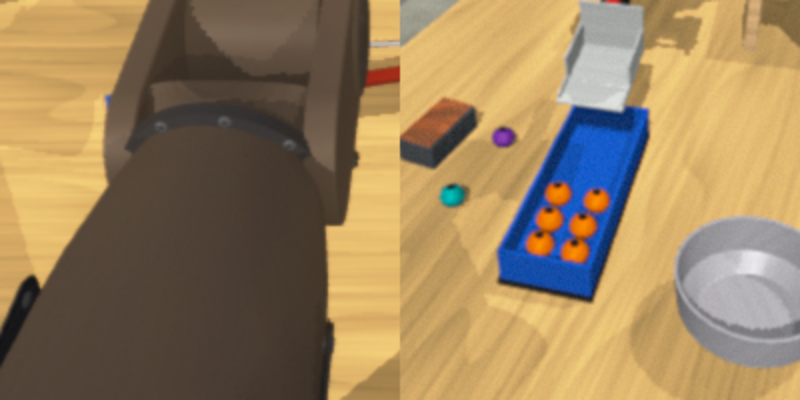

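The side view shows the pan level in the grip frame (floor offset 1.8 mm, slope -0.4 %) and six bushings in the tray. The grip geometry is confirmed.

```bash
cat >> kin.py <<'E'
def tray(y,x=0): 
    a=np.radians(7.2); return np.array([.6-np.sin(a)*y+np.cos(a)*x,.0684+np.cos(a)*y+np.sin(a)*x])
def tn(y,z,pitch,head=97.2,x=0): to(grip([*tray(y,x),z],head,pitch),head,pitch)
E
python3 -c "
from kin import *
tn(-.006,.055,6); tn(-.006,.0115,6)"
```

```text
cmd [0.026  0.0007 0.0618] [-0.0006  0.0214 -0.0003] mm 54 deg 2
cmd [0.0335 0.0008 0.1157] [-0.0006  0.0214 -0.0003] mm 96 deg 2
```

Call:
step_arm(commands="0.026 0.0007 0.03 0 0.0214 0 1;0.026 0.0007 0.06 0 0.0214 0 1;0.0335 0.0008 0.09 0 0.0214 0 1;0.0335 0.0008 0.11 0 0.0214 0 1;0.0335 0.0008 0.1157 0 0.0214 0 1")

```text
t: 11.08
eef_pos: [0.6153, -0.0488, 0.0741]
ee_rot: [0.661, 0.749, -0.035, 0.039]
wrist_force: [0.1, 0.2, -1.1]
gripper_width: 0.0137
grip_force: 30.0
```

```bash
python3 -c "
from seg import *
st(); tn(-.006,.0103,6); tn(.07,.0103,6); report('c')"
```

```text
t11.07 p [ 0.6153 -0.0488  0.0741] head/pitch/roll [97.2  6.   0.1] q [-0.144  0.667  1.732 -0.154  0.722 -0.155] F [ 0.1  0.2 -1.1] w 0.0137 g 30.0
cmd [ 0.0003 -0.0006  0.0008] [-0.0009 -0.     -0.0002] mm 1 deg 0
cmd [ 0.0947 -0.0006 -0.0091] [-0.0009 -0.     -0.0002] mm 76 deg 0
top 0
side 674
floor: z=-0.002 x+-0.001 y+1.3
y [-32.07459797  33.16517078] x [-45.00607498  47.03629887]
```

Call:
step_arm(commands="0.001 -0.0006 0.001 -0.001 0 0 1;0.025 -0.0006 -0.0014 -0.001 0 0 1;0.05 -0.0006 -0.004 -0.001 0 0 1;0.075 -0.0006 -0.0067 -0.001 0 0 1;0.095 -0.0006 -0.0088 -0.001 0 0 1")

```text
t: 11.8
eef_pos: [0.6052, 0.0292, 0.0737]
ee_rot: [0.66, 0.749, -0.034, 0.04]
wrist_force: [-1.0, -0.6, -1.3]
gripper_width: 0.0141
grip_force: 30.0
```

```bash
python3 -c "
from seg import *
st(); tn(.07,.0103,6); tn(.112,.0103,6); report('c')"
```

```text
t11.80 p [0.6052 0.0292 0.0737] head/pitch/roll [97.3  6.  -0.1] q [-0.017  0.659  1.755 -0.158  0.718 -0.026] F [-1.  -0.6 -1.3] w 0.0141 g 30.0
cmd [-0.003  -0.0003  0.0008] [0.0007 0.0001 0.0007] mm 2 deg 0
cmd [ 0.0492 -0.0003 -0.0047] [0.0007 0.0001 0.0007] mm 40 deg 0
top 0
side 516
floor: z=0.007 x+-0.002 y+1.6
y [-32.28085454  33.28219654] x [-43.030962    48.23596884]
```

View pics/c.png

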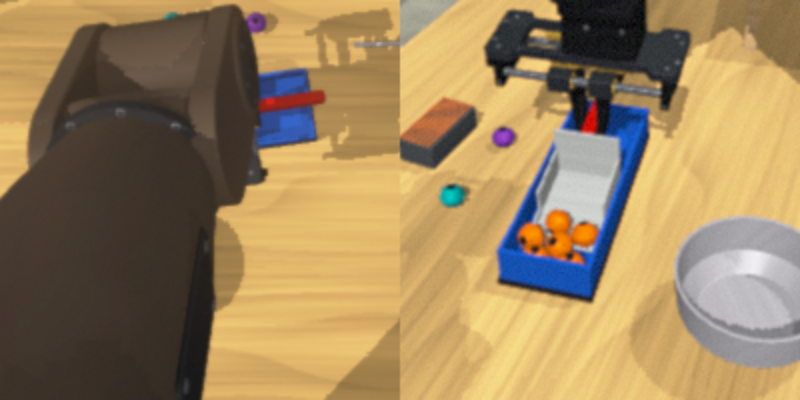

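Right panel: the lip has slid under, and several bushings at about (560,235) have tipped onto it. I'll keep pushing to the end wall.

Call:
step_arm(commands="0.01 0 0 0.0007 0 0.0007 1;0.02 0 -0.001 0.0007 0 0.0007 1;0.03 0 -0.002 0.0007 0 0.0007 1;0.04 0 -0.003 0.0007 0 0.0007 1;0.049 0 -0.004 0.0007 0 0.0007 1")

```text
t: 12.52
eef_pos: [0.6009, 0.0658, 0.0732]
ee_rot: [0.661, 0.749, -0.035, 0.04]
wrist_force: [-0.0, -5.4, 3.4]
gripper_width: 0.0134
grip_force: 30.0
```

```bash
python3 -c "
from seg import *
st(); tn(.112,.0103,6); report('d')"
```

```text
t12.53 p [0.6009 0.0658 0.0732] head/pitch/roll [97.1  6.1 -0. ] q [ 0.044  0.66   1.754 -0.16   0.725  0.039] F [-0.  -5.4  3.4] w 0.0134 g 30.0
cmd [ 0.0033 -0.0007 -0.0006] [ 0.0003  0.0009 -0.0006] mm 3 deg 0
top 0
side 170
floor: z=0.005 x+-0.008 y+1.9
y [-42.02918889  33.37166786] x [-43.00372242  19.40345773]
```

View pics/d.png

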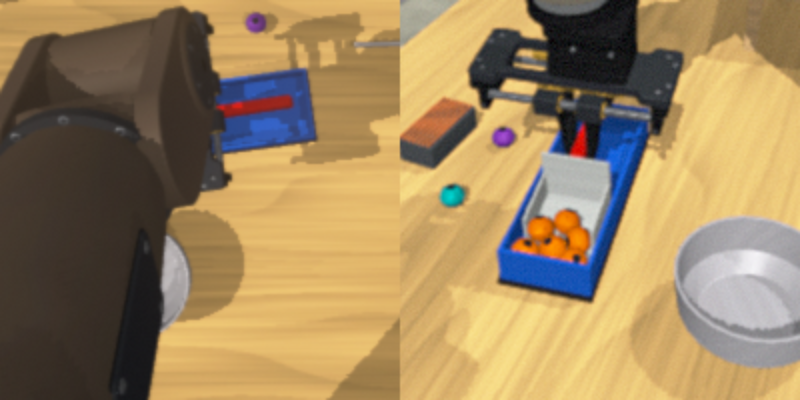

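Call:
step_arm(commands="0.003 -0.0007 0 0 0 0 1;0.006 -0.0007 0 0 0 0 1;0.006 -0.0007 0 0 0 0 1")

```text
t: 13.0
eef_pos: [0.5994, 0.0712, 0.0721]
ee_rot: [0.661, 0.749, -0.035, 0.039]
wrist_force: [0.4, 0.3, 2.3]
gripper_width: 0.0139
grip_force: 30.0
```

```bash
cat >> kin.py <<'E'
def rows(L,base=None):
    o=r.get_obs(); q=R.from_quat(o["ee_rot"])
    for (nose,hd,pt) in L:
        s=q.inv().apply(grip(nose,hd,pt)-o["eef_pos"])/.8; w=(q.inv()*rot(hd,pt)).as_rotvec()/(np.pi/2)
        print(*np.round([*s,*w],3))
E
python3 -c "
from kin import *
st(); tn(.112,.0103,6); rows([([*tray(.112),z],97.2,p) for p,z in((0,.0115),(-5,.022),(-10,.030),(-15,.040),(-20,.055))])"
```

```text
t13.00 p [0.5994 0.0712 0.0721] head/pitch/roll [97.1  6.  -0. ] q [ 0.053  0.661  1.756 -0.158  0.724  0.046] F [0.4 0.3 2.3] w 0.0139 g 30.0
cmd [-0.0037  0.0003 -0.0011] [-0.     -0.0001 -0.0007] mm 3 deg 0
-0.01 0.0 0.013 -0.0 0.067 -0.001
-0.015 0.0 0.014 0.0 0.122 -0.001
-0.018 0.0 0.018 0.0 0.178 -0.001
-0.021 0.0 0.019 0.0 0.233 -0.001
-0.023 0.0 0.014 0.0 0.289 -0.001
```

Call:
step_arm(commands="-0.008 0 0.012 0 0.067 0 1;-0.013 0 0.014 0 0.122 0 1;-0.017 0 0.018 0 0.178 0 1;-0.02 0 0.019 0 0.233 0 1;-0.023 0 0.014 0 0.289 0 1")

```text
t: 13.62
eef_pos: [0.6014, 0.0517, 0.0623]
ee_rot: [0.651, 0.738, 0.116, -0.132]
wrist_force: [-0.7, -0.1, -2.2]
gripper_width: 0.014
grip_force: 30.0
```

```bash
python3 -c "
from seg import *
st(); rows([([*tray(.112),z],97.2,-20) for z in(.055,.08,.11,.14,.16)]); report('e')"
```

```text
t13.62 p [0.6014 0.0517 0.0623] head/pitch/roll [ 97.1 -20.2   0.1] q [-0.165  0.705  1.743  0.455  0.852 -0.618] F [-0.7 -0.1 -2.2] w 0.014 g 30.0
0.001 0.001 -0.0 -0.0 -0.002 -0.001
0.011 0.001 -0.029 -0.0 -0.002 -0.001
0.024 0.001 -0.065 -0.0 -0.002 -0.001
0.037 0.001 -0.1 -0.0 -0.002 -0.001
0.046 0.001 -0.123 -0.0 -0.002 -0.001
top 180
floor: z=0.001 x+-0.002 y+0.8
y [-42.81977535  33.8324289 ] x [-29.94377792  52.63224567]
side 253
floor: z=0.002 x+-0.013 y+2.4
y [-43.20100831  32.94713539] x [-45.84853282  48.91754665]
```

View pics/e.png

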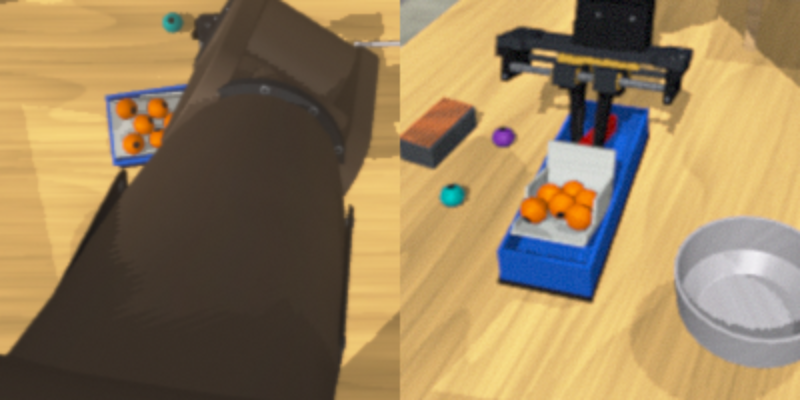

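All of the load is on the scoop: 5-6 bushings at right panel (525-595, 188-218), with the tray below looking empty. I'll lift straight up gently while tilting back a little more.

Call:
step_arm(commands="0.004 0 -0.01 0 0 0 1;0.01 0 -0.027 0 0 0 1;0.018 0 -0.048 0 0.02 0 1;0.026 0 -0.07 0 0.04 0 1;0.034 0 -0.09 0 0.06 0 1")

```text
t: 14.35
eef_pos: [0.6017, 0.0531, 0.1418]
ee_rot: [0.645, 0.732, 0.146, -0.164]
wrist_force: [-0.1, -0.9, -2.8]
gripper_width: 0.0136
grip_force: 30.0
```

Run:
```python
from seg import *
st()
B=np.array([.4105,.1532]); hd=97.2
u=np.array([np.cos(np.radians(hd)),np.sin(np.radians(hd))])
q=r.get_obs()["joint_positions"]; n0=[*tray(.112),.15]
W=[(n0,hd,-25),([*(B+.03*u),.17],hd,-25),([*(B+.025*u),.12],hd,-5),([*(B+.02*u),.085],hd,10),([*(B+.02*u),.07],hd,30),([*(B+.02*u),.06],hd,55),([*(B+.02*u),.06],hd,63)]
for n,h_,p in W:
    P=grip(n,h_,p); q,e=ik(PAR,P,h_,p,q); print(p,np.round(P,3),np.round(q,2),round(e,4))
rows(W[:2]); report('f')
```

```text
t14.35 p [0.6017 0.0531 0.1418] head/pitch/roll [ 97.2 -25.4  -0.1] q [-0.195  0.612  1.691  0.491  1.043 -0.616] F [-0.1 -0.9 -2.8] w 0.0136 g 30.0
-25 [0.602 0.052 0.146] [-0.19  0.61  1.69  0.48  1.05 -0.6 ] 0.0
-25 [0.423 0.055 0.166] [-0.27  0.37  2.1   0.51  0.92 -0.76] 0.0
-5 [0.423 0.057 0.161] [-0.07  0.32  2.11  0.13  0.73 -0.3 ] 0.0
10 [0.421 0.067 0.156] [ 0.11  0.34  2.11 -0.27  0.7   0.19] 0.0
30 [0.418 0.097 0.173] [ 0.36  0.4   2.06 -0.65  0.93  0.7 ] 0.0
55 [0.411 0.147 0.186] [ 0.62  0.57  1.96 -0.84  1.32  1.02] 0.0
63 [0.409 0.165 0.188] [ 0.67  0.64  1.92 -0.87  1.45  1.07] 0.0
0.001 0.0 -0.006 0.001 -0.004 0.0
0.041 -0.221 -0.015 0.001 -0.004 0.0
top 362
floor: z=0.001 x+-0.005 y+0.7
y [-30.80503643  33.8064726 ] x [-42.08789551  47.84923339]
side 228
floor: z=-0.010 x+0.002 y+3.7
y [-32.79756209  32.62475734] x [-44.41260331  50.13610571]
```

Call:
step_arm(commands="0 -0.008 -0.01 0 0 0 1;0.005 -0.025 -0.015 0 0 0 1;0.012 -0.05 -0.015 0 0 0 1;0.02 -0.08 -0.015 0 0 0 1;0.03 -0.11 -0.015 0 0 0 1")

```text
t: 15.08
eef_pos: [0.5105, 0.0582, 0.1611]
ee_rot: [0.646, 0.731, 0.145, -0.165]
wrist_force: [0.4, 0.1, -2.9]
gripper_width: 0.0137
grip_force: 30.0
```

Call:
step_arm(commands="0.003 -0.03 0 0 0 0 1;0.006 -0.06 0 0 0 0 1;0.008 -0.085 0 0 0 0 1;0.01 -0.105 0 0 0 0 1;0.011 -0.111 0 0 0 0 1")

```text
t: 15.7
eef_pos: [0.4223, 0.0549, 0.1651]
ee_rot: [0.646, 0.731, 0.145, -0.165]
wrist_force: [1.0, 0.1, -2.9]
gripper_width: 0.0138
grip_force: 30.0
```

```bash
cat >> seg.py <<'E'
def oranges():
    for n,im,d,P,L,g in scoop():
        c=im.astype(int); o=(c[...,0]>130)&(c[...,1]>45)&(c[...,1]<130)&(c[...,2]<60)&(c[...,0]>1.7*c[...,1])&(d>0)&(P[...,1]>-.05)&(P[...,1]<.3)&(P[...,0]>.3)&(P[...,0]<.68)
        k,l,s,_=cv2.connectedComponentsWithStats(o.astype(np.uint8))
        print(n,[(int(s[i,4]),*[int(v) for v in np.median(L[l==i],0)],"W",*[int(v*1e3) for v in np.median(P[l==i],0)]) for i in range(1,k) if s[i,4]>8])
E
python3 - <<'E'
from seg import *
st()
B=np.array([.4105,.1532]); hd=97.2
u=np.array([np.cos(np.radians(hd)),np.sin(np.radians(hd))])
W=[([*(B+.03*u),.17],hd,-25),([*(B+.025*u),.13],hd,-5),([*(B+.02*u),.09],hd,10)]
rows(W); oranges()
E
```

```text
t15.70 p [0.4223 0.0549 0.1651] head/pitch/roll [ 97.1 -25.4   0. ] q [-0.271  0.373  2.102  0.522  0.918 -0.769] F [ 1.   0.1 -2.9] w 0.0138 g 30.0
0.001 0.001 -0.001 0.0 -0.004 -0.001
0.005 0.001 -0.005 0.0 -0.227 -0.001
0.011 0.001 0.011 0.0 -0.393 -0.001
top [(92, -9, -17, 23, 'W', 431, 121, 163), (179, 12, -7, 22, 'W', 419, 140, 173), (80, -25, 0, 22, 'W', 415, 104, 157), (86, -11, 19, 22, 'W', 395, 114, 163), (91, 20, 18, 23, 'W', 392, 143, 177)]
side [(596, 21, -2, 19, 'W', 414, 148, 171)]
```

Call:
step_arm(commands="0.002 0.001 -0.003 0 -0.1 0 1;0.005 0.001 -0.005 0 -0.2 0 1;0.007 0.001 0.002 0 -0.29 0 1;0.011 0.001 0.013 0 -0.35 0 1;0.011 0.001 0.013 0 -0.35 0 1")

```text
t: 16.42
eef_pos: [0.4225, 0.0686, 0.1589]
ee_rot: [0.66, 0.75, -0.035, 0.039]
wrist_force: [-0.2, 1.1, -1.5]
gripper_width: 0.0135
grip_force: 30.0
```

Run:
```python
from seg import *
st()
B=np.array([.4105,.1532]); hd=97.2
u=np.array([np.cos(np.radians(hd)),np.sin(np.radians(hd))])
rows([([*(B+f*u),z],hd,p) for f,z,p in((.015,.065,12),(.012,.052,20),(.01,.047,28),(.01,.046,36),(.01,.046,44))]); oranges()
```

```text
t16.43 p [0.4225 0.0686 0.1589] head/pitch/roll [97.3  6.1  0. ] q [ 0.069  0.332  2.104 -0.163  0.706  0.066] F [-0.2  1.1 -1.5] w 0.0135 g 30.0
-0.003 -0.002 0.025 -0.0 -0.066 0.001
0.007 -0.002 0.023 -0.0 -0.155 0.001
0.02 -0.002 0.012 -0.0 -0.244 0.001
0.038 -0.002 -0.001 -0.0 -0.333 0.001
0.056 -0.002 -0.013 -0.0 -0.421 0.001
top []
side [(624, 3, 0, 21, 'W', 414, 136, 121), (145, 54, 8, 21, 'W', 399, 184, 116)]
```

Call:
step_arm(commands="-0.003 -0.002 0.025 0 -0.066 0 1;0.007 -0.002 0.023 0 -0.155 0 1;0.02 -0.002 0.012 0 -0.244 0 1;0.038 -0.002 0 0 -0.333 0 1;0.056 -0.002 -0.013 0 -0.421 0 1")

```text
t: 17.15
eef_pos: [0.4154, 0.1123, 0.1653]
ee_rot: [0.614, 0.694, -0.249, 0.281]
wrist_force: [0.7, -0.0, -1.8]
gripper_width: 0.0141
grip_force: 30.0
```

Run:
```python
from seg import *
st()
B=np.array([.4105,.1532]); hd=97.2
u=np.array([np.cos(np.radians(hd)),np.sin(np.radians(hd))])
rows([([*(B+f*u),z],hd,p) for f,z,p in((.01,.05,50),(.01,.055,56),(.01,.06,62))]); oranges()
```

```text
t17.15 p [0.4154 0.1123 0.1653] head/pitch/roll [97.  44.1  0. ] q [ 0.494  0.507  2.03  -0.811  1.108  0.937] F [ 0.7 -0.  -1.8] w 0.0141 g 30.0
0.006 0.0 -0.02 -0.002 -0.065 -0.001
0.011 0.0 -0.038 -0.002 -0.132 -0.001
0.017 0.0 -0.056 -0.002 -0.198 -0.001
top [(22, 64, -35, -5, 'W', 443, 171, 32), (38, 76, -13, 8, 'W', 419, 186, 33), (18, 82, 14, 10, 'W', 391, 189, 31)]
side [(392, 67, -12, -6, 'W', 422, 170, 29)]
```

Call:
step_arm(commands="0.006 0 -0.02 0 -0.065 0 1;0.011 0 -0.038 0 -0.132 0 1;0.017 0 -0.056 0 -0.198 0 1;0.03 0 -0.075 0 -0.198 0 1;0.03 0 -0.075 0 -0.198 0 1")

```text
t: 17.88
eef_pos: [0.4082, 0.1712, 0.1912]
ee_rot: [0.569, 0.644, -0.339, 0.383]
wrist_force: [-0.6, 0.5, -2.6]
gripper_width: 0.0137
grip_force: 30.0
```

Run:
```python
from seg import *
st()
B=np.array([.4105,.1532]); hd=97.2
u=np.array([np.cos(np.radians(hd)),np.sin(np.radians(hd))])
rows([([*(B+f*u),z],hd,p) for f,z,p in((.01,.1,52),(.0,.13,42),(-.01,.15,32),(-.02,.16,22),(-.03,.16,12))]); oranges()
```

```text
t17.88 p [0.4082 0.1712 0.1912] head/pitch/roll [97.2 61.6  0.1] q [ 0.679  0.623  1.909 -0.853  1.446  1.057] F [-0.6  0.5 -2.6] w 0.0137 g 30.0
-0.061 0.0 0.025 -0.001 0.106 -0.0
-0.104 0.0 0.046 -0.001 0.217 -0.0
-0.131 0.0 0.073 -0.001 0.329 -0.001
-0.143 0.0 0.105 -0.001 0.44 -0.001
-0.139 0.0 0.142 -0.001 0.551 -0.001
top [(26, 69, -32, -30, 'W', 441, 169, 31), (11, 43, 4, -78, 'W', 410, 110, 31)]
side []
```

Call:
step_arm(commands="-0.03 0 -0.03 0 0 0 1;-0.061 0 0.02 0 0.106 0 1;-0.104 0 0.046 0 0.217 0 1;-0.131 0 0.073 0 0.329 0 1;-0.143 0 0.105 0 0.44 0 1")

```text
t: 18.6
eef_pos: [0.424, 0.0425, 0.2541]
ee_rot: [0.65, 0.736, -0.123, 0.144]
wrist_force: [0.2, 0.7, -1.8]
gripper_width: 0.0142
grip_force: 30.0
```

Run:
```python
from seg import *
st()
to([.4740,-.086,.16],104.2,0); oranges()
```

```text
t18.60 p [0.424  0.0425 0.2541] head/pitch/roll [97.  21.9 -0.4] q [ 0.167  0.214  2.    -0.462  0.99   0.312] F [ 0.2  0.7 -1.8] w 0.0142 g 30.0
cmd [-0.1111  0.0414  0.1717] [-0.0113  0.243  -0.0781] mm 167 deg 23
top [(35, 129, -33, -110, 'W', 443, 168, 30)]
side [(114, 90, 5, -129, 'W', 409, 121, 28), (426, 133, -11, -111, 'W', 421, 170, 29)]
```

Call:
step_arm(commands="-0.05 0.02 0.03 0 0.06 -0.03 1;-0.09 0.04 0.1 0 0.14 -0.06 1;-0.111 0.0414 0.17 -0.01 0.243 -0.078 1;-0.111 0.0414 0.17 -0.011 0.243 -0.078 1;-0.111 0.0414 0.17 -0.011 0.243 -0.078 1")

```text
t: 19.32
eef_pos: [0.4726, -0.0855, 0.1593]
ee_rot: [0.615, 0.788, -0.005, -0.001]
wrist_force: [-0.1, 0.1, -1.6]
gripper_width: 0.0138
grip_force: 30.0
```

Run:
```python
from seg import *
st()
to([.4740,-.086,.054],104.2,0); oranges()
for n,im,d,P,L,g in scoop():
    m=g&(abs(L[...,1])<24)&(L[...,0]>-34)&(L[...,0]<46)&(abs(L[...,2])<9); q=L[m]; print(n,len(q))
    if len(q)>30: print(np.linalg.lstsq(np.c_[q[:,:2],np.ones(len(q))],q[:,2],rcond=None)[0])
```

```text
t19.32 p [ 0.4726 -0.0855  0.1593] head/pitch/roll [104.    0.3   0.5] q [-0.312  0.392  1.986 -0.012  0.769 -0.548] F [-0.1  0.1 -1.6] w 0.0138 g 30.0
cmd [-0.0005  0.0028  0.1315] [-0.006   0.0028 -0.0019] mm 105 deg 1
top [(66, 188, -32, -76, 'W', 441, 170, 30), (76, 171, -15, -78, 'W', 429, 149, 28), (62, 208, -18, -75, 'W', 421, 186, 31), (58, 139, 10, -76, 'W', 410, 112, 30), (74, 189, 2, -77, 'W', 406, 163, 29), (50, 219, 7, -75, 'W', 393, 191, 31)]
side [(113, 147, 8, -79, 'W', 410, 121, 27), (427, 192, -14, -77, 'W', 422, 169, 29), (16, 216, 6, -74, 'W', 396, 188, 32)]
top 32
[-0.04888718 -0.0406521   2.96488806]
side 598
[4.82829580e-04 1.46120951e-05 1.89195110e+00]
```

All six are in the bowl and the scoop is empty and level. I'll set it down.

Call:
step_arm(commands="0 0.003 0.05 -0.006 0.003 -0.002 1;0 0.003 0.1 -0.006 0.003 -0.002 1;0 0.003 0.125 -0.006 0.003 -0.002 1;0 0.003 0.132 -0.006 0.003 -0.002 1;0 0.003 0.1345 -0.006 0.003 -0.002 1")

```text
t: 20.15
eef_pos: [0.4754, -0.0844, 0.0531]
ee_rot: [0.613, 0.79, 0.001, 0.001]
wrist_force: [0.5, 0.2, -1.4]
gripper_width: 0.0138
grip_force: 30.0
```

```bash
python3 -c "
from h import *
st()"
```

```text
t20.15 p [ 0.4754 -0.0844  0.0531] head/pitch/roll [ 1.044e+02  1.000e-01 -2.000e-01] q [-3.13e-01  5.77e-01  2.07e+00  2.00e-03  4.91e-01 -5.67e-01] F [ 0.5  0.2 -1.4] w 0.0138 g 30.0
```

Call:
step_arm(commands="0 0 0.0013 0 0 0 1;0 0 0.0026 0 0 0 1;0 0 0.0026 0 0 0 1;0 0 0.0026 0 0 0 -1;0 0 0.0026 0 0 0 -1")

```text
t: 20.78
eef_pos: [0.475, -0.0848, 0.0505]
ee_rot: [0.613, 0.79, 0.001, 0.001]
wrist_force: [0.3, 0.1, 0.5]
gripper_width: 0.0285
grip_force: 0.0
```

Call:
step_arm(commands="0 0 0 0 0 0 -1;0 0 0 0 0 0 -1;0 0 0 0 0 0 -1;0 0 0 0 0 0 -1;0 0 -0.03 0 0 0 -1")

```text
t: 21.4
eef_pos: [0.4743, -0.0847, 0.0737]
ee_rot: [0.613, 0.79, 0.0, -0.0]
wrist_force: [0.4, -0.5, 0.1]
gripper_width: 0.0789
grip_force: 0.0
```

Call:
step_arm(commands="0 0 -0.06 0 0 0 -1;0 0 -0.13 0 0 0 -1;-0.075 -0.05 -0.13 0 0 0 -1;-0.15 -0.12 -0.13 0 0 0 -1;-0.15 -0.15 -0.13 0 0 0 -1")

```text
t: 22.02
eef_pos: [0.3874, -0.2328, 0.1783]
ee_rot: [0.613, 0.79, 0.001, 0.001]
wrist_force: [-0.3, -1.3, -0.3]
gripper_width: 0.0952
grip_force: 0.0
```

Run:
```python
from seg import *
st(); oranges()
im,d=vision.read_camera("top"); cv2.imwrite("pics/z.png",cv2.resize(im[...,::-1],(800,600)))
```

```text
t22.02 p [ 0.3874 -0.2328  0.1783] head/pitch/roll [ 1.043e+02  1.000e-01 -2.000e-01] q [-0.688  0.324  2.034  0.003  0.781 -0.94 ] F [-0.3 -1.3 -0.3] w 0.0952 g 0.0
top [(48, 310, -150, -95, 'W', 439, 171, 31), (60, 294, -134, -98, 'W', 428, 150, 29), (41, 329, -135, -94, 'W', 421, 186, 32), (51, 262, -108, -97, 'W', 410, 114, 30), (59, 312, -115, -97, 'W', 406, 163, 29)]
side [(121, 269, -109, -99, 'W', 410, 120, 27), (438, 314, -132, -97, 'W', 422, 169, 29)]
```

View pics/z.png

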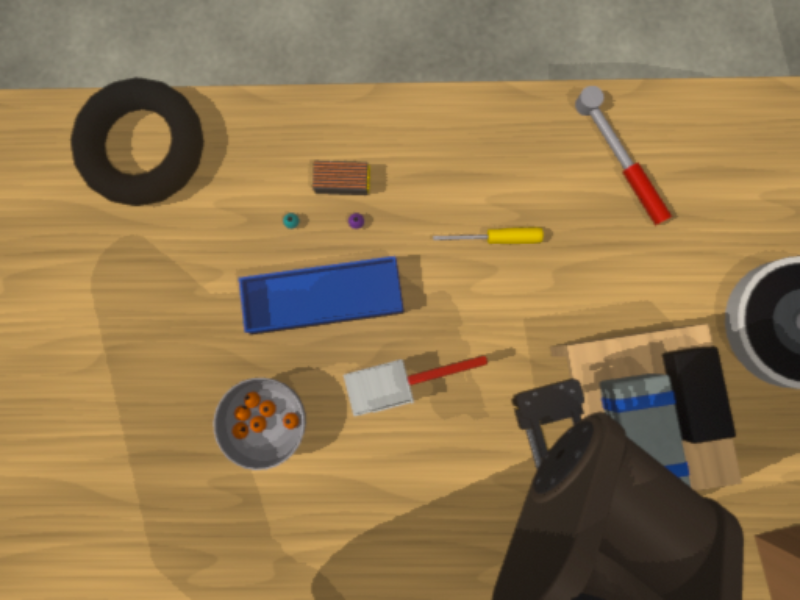

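All six bushings are in the bowl at about (262,412), and the tray is empty. The scoop stands free on the bench at (380,388), clear of the shelf. The controller and screwdriver have not moved.

```bash
python3 -c "
from plant import job
print(job.finish_job())"
```

```text
the job is handed in; nothing more can be done
None
```

Job handed in after about 22 s of robot time: all six orange bushings went into the bowl in one scoop, the scoop stands upright and released on the open bench clear of the shelf, and the controller and screwdriver are where they were.

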